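Spin down the loose wing nut on the carburettor jig

ROBOT

A 6-joint arm with a two-finger parallel gripper is mounted at the origin on the work surface. World frame = base frame: x ahead of the robot, y to its left, z up, the work surface at z = 0. Lengths are in m, angles in degrees, forces in N, time in s.
With the tool pointing down it reaches from about 0.4 to 0.825 m from the base axis. Payload 7 kg.
Tool frame: the origin (TCP) lies on the centre line of the jaws, within the pads' length; the fingertips stand r.tip_reach ahead of it and the grasp point (between the pads) is the TCP (r.tip_reach is the distance from the TCP to the fingertips, in m); z points along the fingers, y is the line along which they close (so a half turn about z gives the same grasp; the last joint's range is limited). The gripper opens to 88 mm and grips with 3 to 60 N. Pads are 19 mm wide; open, the fingers measure 130 mm over their backs; the gripper's body (78 mm by 193 mm) begins 47 mm behind the grasp point.
Start: joints at [91.163, 20.546, 0.682, 0, -70.136, -16.507], TCP at [0.179, 0.651, 0.207] pointing down, gripper open.
Joint ranges: [-176.03, 176.03], [-82.01, 121.73], [-58.28, 71.71], [-173.87, 95.51], [-174.79, -0.11], [-173.66, 173.66]. Speed limits (degrees/s): [136.94, 136.94, 172.46, 180, 180, 180].

INTERFACE

Orientations are given as [roll, pitch, yaw] about the fixed x, y, z axes, in that order (R = Rz(yaw) Ry(pitch) Rx(roll)).
In Python, from plant import sensors, cams, r gives the robot as it stands.
- The arm moves only by the tool drive_tool, never from a script. Its argument "rows" is a list of rows, each an object of numbers: "fingers": the gripper's target within -1 to 1 (fully open at 1, half-way at 0, shut at -1); "x", "y", "z": the shift along the tool's x, y, z in m; "spin": the turn about the tool's z in rad. A call has 1 to 10 rows; each row is the pose to reach, as a shift and turn from the pose commanded when the call began, along the tool's axes at that moment; what a row does not reach only later rows make up. A row lasts 1/8 s, in which the tool goes at most 62.5 mm and 10.7 degrees, less where a joint would pass 70% of its speed; a pose out of reach is approached as far as the arm can. A call with a gripper value outside its range is refused whole. The fingers move at their own pace and stop on an object; "newtons" is the grip in N (left out, the last holds). Time passes only in rows, so rows that repeat a pose let the fingers close. It gives the time, the measured TCP pose, the force, the opening and the grip force at its end, in the units of the state.
- sensors.get_state(): the state, without advancing time (a new reading comes with each control period).
- cams.capture(name): name is "side" or "top"; returns a dict with "pixels" (480x640x3 uint8, red, green, blue), "intrinsics" (3x3 intrinsics, pixels), "k1" (the pictures are not rectified: a ray, as slopes to the right and down, at radius r is drawn at 1 + k1 r^2 times it, then the intrinsics apply), "eye" and "orientation" of the camera in the world. Camera axes: x right, y up, looking along -z (the intrinsics and any distortion apply to the point x, -y, -z); pixel columns grow to the right and rows downward; lengths in m; the calibration is good to about 2 mm. A picture is of the moment at which its call begins. There is no depth.
- r.close_job(): hands the job in; it is judged then, once.
The state is a dict: "time_s": time; "joints": joint angles; "qd": joint speeds; "joint_torque": joint torques, N m; "tcp_pos": TCP position; "eef_rot": TCP orientation; "contact_force": force on the tool from outside, world axes, zero at the start; "moment": the same for the moment, N m; "gripper_width": finger opening in m; "gripper_force": force on a finger pad.
Only numpy, scipy, OpenCV 4.12 (cv2) and the standard library are available. Lean on these libraries where they do the work, as an engineer would, in place of code of your own. Each camera call takes 0.05 s, during which the arm holds its last target. There are 200 camera calls.

TASK

One of the two carburettor jigs has a wing nut that stands up off its washer. Nudge that nut clockwise (seen from above) with strokes of your fingertips against its wings, one wing after the other, until it is fully down on its washer and resists; do not grip it or force it. Leave the other jig's nut, which is already tight, and everything else on the bench as they are.

Things in the scene. Friction and masses are not known exactly. Their poses are not given: they have to be found in the camera images.
- jig_loose: jig fixed to the bench that has the loose wing nut: base plate 130 (x) x 150 (y) x 12 mm; origin at its underside's centre, z up. A steel strap 26 mm wide lies along y from y = -72 to +20 mm, its top 52 mm above the bench; the nut's washer on it has its top at 55 mm. The nut's vertical axis is at x = 0, y = -32 mm; all round it is open but the +y side, where the carburettor stands
- jig_loose_tower (a point): top centre of the carburettor's round tower, 104 mm above the bench at x = 0, y = +45 mm of its jig; the tower is 54 mm across (its side is 50 mm from the nut's axis). Under it a bore lies along the jig's x: 104 mm long, 42 mm across, axis 52 mm above the bench
- jig_tight: jig fixed to the bench whose nut is already tight: base plate 130 (x) x 150 (y) x 12 mm; origin at its underside's centre, z up. A steel strap 26 mm wide lies along y from y = -72 to +20 mm, its top 52 mm above the bench; the nut's washer on it has its top at 55 mm. The nut's vertical axis is at x = 0, y = -32 mm; all round it is open but the +y side, where the carburettor stands
- jig_tight_tower (a point): top centre of the carburettor's round tower, 104 mm above the bench at x = 0, y = +45 mm of its jig; the tower is 54 mm across (its side is 50 mm from the nut's axis). Under it a bore lies along the jig's x: 104 mm long, 42 mm across, axis 52 mm above the bench
- loose_nut (a joint): turning angle of the loose wing nut, rad: 0 = down on its washer, growing anticlockwise from above (5 mm rise a turn). It starts 3.4 to 7 rad up; turns easily (0.05 N m, 2 N at a wing) and stays where left. At 0 the wings lie along the jig's y; pushed on beyond 5 N, nut and rubber washer wind on together (0.7 N m/rad) and spring back, the value staying 0
- loose_nut_mid (a point): on the loose nut's axis, 21 mm above its foot, half-way up the wings (76 mm above the bench when down); x axis along one wing, turning with the nut. Aluminium nut: hub 26 mm across, 16 mm tall; two opposite flat upright wings, 6 mm thick, out to 34 mm from the axis, from 8 to 34 mm above the nut's foot.
- tight_nut (a joint): turning angle of the other wing nut: 0 = fully down, where it starts; it is stiff (about 0.5 N m). Leave it.
- tight_nut_mid (a point): the same point on the other, tight nut, 76 mm above the bench
- oil_bottle: black plastic oil bottle, 64 mm across, 170 mm tall, standing; a bystander; origin at the underside
- grease_jar: red jar with steel lid, 68 mm across, 70 mm tall, standing; a bystander; origin at the underside
- screwdriver: screwdriver lying on the bench along its x axis; a bystander; origin at the underside
- float_bowl: small open aluminium cup (a carburettor float bowl), 56 mm across, 30 mm tall; a bystander; origin at the underside
Not all that is in view belongs to the job. What is shaped like the jig_tight but purple, red or white is not meant.

How it is judged:
By the outcome, as a careful person would: the job done as asked, in the order asked, and still so for the second after the job is handed in, with the robot touching nothing.
It also fails if it takes over 58 s, if anything falls off the work surface, if the arm or the gripper's body presses on something with over 40 N, if the wrist force passes 120 N, or if a joint passes its speed limit or range.

## Working session

There is one attempt and no reset: what is moved stays moved. The work goes in short steps, Python scripts to look and compute and a tool call to move; the robot and the scene stay as the last step left them, time stands still between calls to the robot, and variables do not carry over. Pictures are saved under pics/ and viewed, at most 10 in all, crops included, and the job is handed in when it is done.

Besides the shell and the picture viewer there is one more tool, called as name(argument=value, ...) on one line, values as JSON. drive_tool: Moves the arm, as the interface text tells. Its arguments: {"type":"object","properties":{"rows":{"type":"array"},"newtons":{"type":"number"}},"required":["rows"]}

```bash
mkdir -p pics; cat > h.py <<'E'
import numpy as np, cv2
from scipy.spatial.transform import Rotation as R
def rot(o):
    o=np.array(o,float)
    if o.shape==(3,3): return o
    if o.size==4: return R.from_quat(o).as_matrix()
    return R.from_euler('xyz',o,degrees=True).as_matrix()
def ray(c,u,v):
    K=np.array(c['intrinsics']);d=np.array([(u-K[0,2])/K[0,0],(v-K[1,2])/K[1,1]]);s=d.copy()
    for _ in range(30): s=d/(1+c['k1']*(s@s))
    w=rot(c['orientation'])@np.array([s[0],-s[1],-1]);return np.array(c['eye']),w
def onz(c,u,v,z):
    e,w=ray(c,u,v);return e+w*(z-e[2])/w[2]
def proj(c,p):
    K=np.array(c['intrinsics']);q=rot(c['orientation']).T@(np.array(p)-np.array(c['eye']))
    s=np.array([q[0],-q[1]])/-q[2];s=s*(1+c['k1']*(s@s));return K[0,0]*s[0]+K[0,2],K[1,1]*s[1]+K[1,2]
def snap(n,f):
    from plant import cams
    import pickle
    c=cams.capture(n);cv2.imwrite(f'pics/{f}.png',c['pixels'][...,::-1]);pickle.dump(c,open(f'{f}.pkl','wb'));return c
E
python3 - <<'E'
from h import *
from plant import sensors,r
for n in('top','side'):
    c=snap(n,n+'1');print(n,c['eye'],c['orientation'],c['k1'],c['intrinsics'])
s=sensors.get_state();print(s['tcp_pos'],s['eef_rot'],r.tip_reach,s['gripper_width'],s['time_s'])
E
```

```text
top [0.49976605 0.08930724 1.29283907] [  2.1535121   -1.286232   -90.83196699] -0.0903890732949741 [[506.63545373   0.         315.14569304]
 [  0.         506.63545373 233.09958576]
 [  0.           0.           1.        ]]
side [ 0.42349275 -0.88390321  0.77739141] [54.52671121 -0.4358246  -8.20730222] 0.027066204389561404 [[504.03602382   0.         326.60425448]
 [  0.         504.03602382 234.05641283]
 [  0.           0.           1.        ]]
[0.1784982  0.650484   0.20662365] [ 1.79915238e+02 -6.59317450e-03 -1.53496521e+01] 0.019 0.08763656922196185 0.1
```

View pics/top1.png

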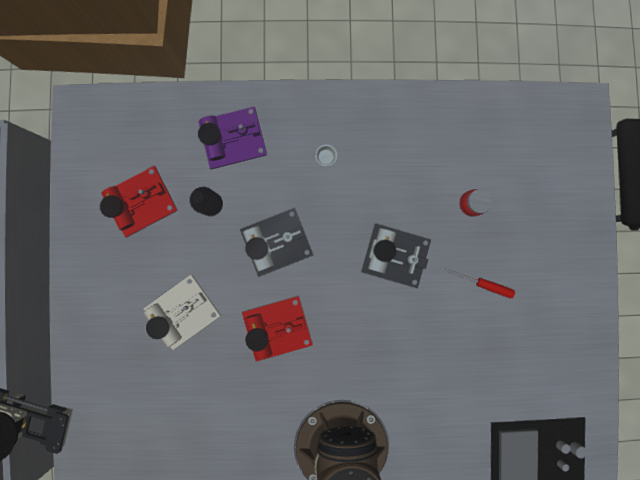

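View pics/side1.png

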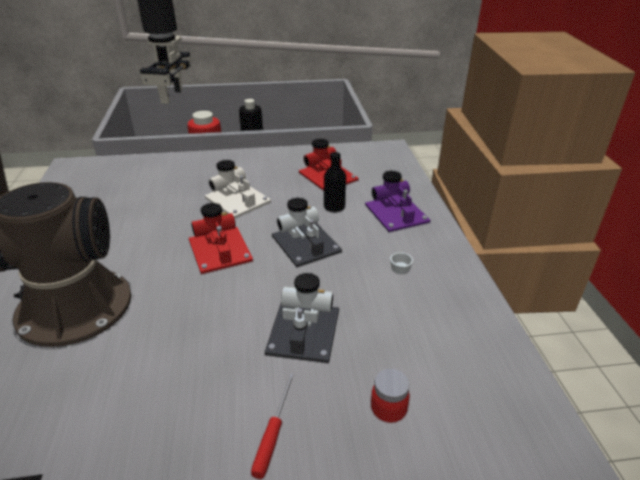

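```bash
python3 - <<'E'
import cv2,numpy as np
t=cv2.imread('pics/top1.png');s=cv2.imread('pics/side1.png')
f=lambda i,x,y:cv2.resize(i[y:y+75,x:x+100],(400,300),interpolation=cv2.INTER_CUBIC)
cv2.imwrite('pics/z1.png',np.vstack([np.hstack([f(t,230,205),f(t,350,218)]),np.hstack([f(s,260,190),f(s,255,270)])]))
E
```

```text
(no output)
```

View pics/z1.png

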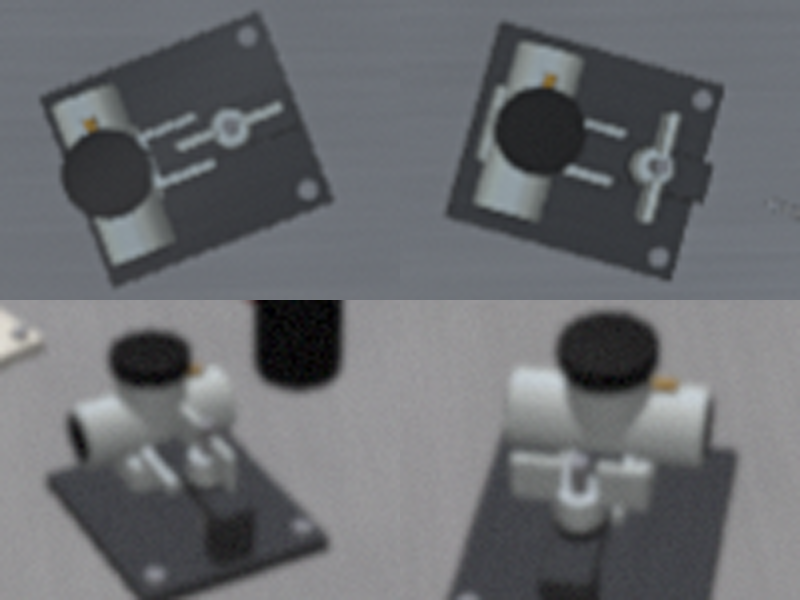

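```bash
python3 - <<'E'
from h import *
import pickle
c=pickle.load(open('top1.pkl','rb'))
P=[onz(c,350+(u-400)/4,218+v/4,.012)[:2] for u,v in[(502,22),(722,87),(672,280),(447,215)]]
P=np.array(P);print(P.round(4),[np.linalg.norm(P[i]-P[i-1]).round(4) for i in range(4)])
o=P.mean(0);y=(P[0]+P[3]-P[1]-P[2]);y/=np.linalg.norm(y);print('o',o,'yang',np.degrees(np.arctan2(y[1],y[0])))
x=np.array([y[1],-y[0]]);x2=P[0]+P[1]-P[2]-P[3];print(np.degrees(np.arctan2(x2[1],x2[0])))
print('nut pred',o-.032*y,'tower pred',o+.045*y)
print('tower',onz(c,350+141/4,218+130/4,.104))
print('hub',onz(c,350+253/4,218+165/4,.076))
W=[onz(c,350+(u-400)/4,218+v/4,.093)[:2] for u,v in[(672,113),(645,220)]]
d=W[0]-W[1];print('wing mid',(W[0]+W[1])/2,'len',np.linalg.norm(d),'ang',np.degrees(np.arctan2(d[1],d[0])))
from scipy.optimize import minimize
# side check
s=pickle.load(open('side1.pkl','rb'))
print(proj(s,[*(o+.045*y),.104]),'seen',255+(608-400)/4,270+(350-300)/4)
E
```

```text
[[ 0.5698 -0.094 ]
 [ 0.5265 -0.2346]
 [ 0.4042 -0.1998]
 [ 0.448  -0.0567]] [np.float64(0.1274), np.float64(0.1472), np.float64(0.1272), np.float64(0.1496)]
o [ 0.48712724 -0.14629106] yang 72.9236731874655
-16.436893987232757
nut pred [ 0.47773059 -0.17688032] tower pred [ 0.50034128 -0.10327491]
tower [ 0.50078414 -0.10272742  0.104     ]
hub [ 0.47859736 -0.17508729  0.076     ]
wing mid [ 0.47797563 -0.17471925] len 0.06586501903853338 ang -15.470428456497496
(np.float64(306.75729042801026), np.float64(279.8396800503064)) seen 307.0 282.5
```

drive_tool(rows=[{"x": 0.368,"y": 0.314,"z": 0,"spin": 1.57,"fingers": -1},{"x": 0.368,"y": 0.314,"z": 0,"spin": 1.57,"fingers": -1},{"x": 0.368,"y": 0.314,"z": 0,"spin": 1.57,"fingers": -1},{"x": 0.368,"y": 0.314,"z": 0,"spin": 1.57,"fingers": -1},{"x": 0.368,"y": 0.314,"z": 0,"spin": 1.57,"fingers": -1},{"x": 0.368,"y": 0.314,"z": 0,"spin": 1.57,"fingers": -1},{"x": 0.368,"y": 0.314,"z": 0,"spin": 1.57,"fingers": -1},{"x": 0.368,"y": 0.314,"z": 0,"spin": 1.57,"fingers": -1},{"x": 0.368,"y": 0.314,"z": 0,"spin": 1.57,"fingers": -1},{"x": 0.368,"y": 0.314,"z": 0,"spin": 1.57,"fingers": -1}], newtons=10)

```text
time_s: 1.35
tcp_pos: [0.4505, 0.25, 0.2072]
eef_rot: [180.0, -0.0, -105.3]
contact_force: [0.1, -1.1, -0.8]
gripper_width: 0.0006
gripper_force: 0.0
```

```bash
cat > g.py <<'E'
from h import *
from plant import sensors
N=np.array([.478,-.1758])
def plan(tg,base=None):
    "tg: list of (phi,offset,radius,z); prints tool-frame shifts from the present pose (or base x,y,z,yaw)"
    s=sensors.get_state();x,y,z=s['tcp_pos'];yaw=s['eef_rot'][2]
    if base: x,y,z,yaw=base
    print('at',x,y,z,yaw,'J',np.round(s['joints'],1))
    a=np.radians(yaw);xt=np.array([np.cos(a),np.sin(a)]);yt=np.array([np.sin(a),-np.cos(a)])
    for p,o,r,zz in tg:
        q=np.radians(p);T=N+r*np.array([np.cos(q),np.sin(q)])+o*np.array([-np.sin(q),np.cos(q)])
        d=T-[x,y];sp=-(p-90-yaw);sp=(sp+180)%360-180
        print('phi %.0f x %.3f y %.3f z %.3f spin %.2f'%(p,d@xt,d@yt,z-zz,np.radians(sp)))
E
python3 -c "
from g import *
plan([(-15.5,.032,.036,.207),(-15.5,.032,.036,.096)])"
```

```text
at 0.4505180123612493 0.2500407864756659 0.20722419245168722 -105.34066443618943 J [ 50.9   5.4 -19.2  -0.  -65.4 -66.2]
phi -16 x 0.371 y -0.175 z 0.000 spin 0.00
phi -16 x 0.371 y -0.175 z 0.111 spin 0.00
```

drive_tool(rows=[{"x": 0.371,"y": -0.175,"z": 0,"fingers": -1},{"x": 0.371,"y": -0.175,"z": 0,"fingers": -1},{"x": 0.371,"y": -0.175,"z": 0,"fingers": -1},{"x": 0.371,"y": -0.175,"z": 0,"fingers": -1},{"x": 0.371,"y": -0.175,"z": 0,"fingers": -1},{"x": 0.371,"y": -0.175,"z": 0,"fingers": -1},{"x": 0.371,"y": -0.175,"z": 0,"fingers": -1},{"x": 0.371,"y": -0.175,"z": 0,"fingers": -1},{"x": 0.371,"y": -0.175,"z": 0.05,"fingers": -1},{"x": 0.371,"y": -0.175,"z": 0.05,"fingers": -1}])

```text
invalid input
```

```bash
python3 -c "
from g import *
c=snap('side','s2');b=snap('top','t2')
f=lambda i,x,y:cv2.resize(i['pixels'][y:y+120,x:x+160,::-1],(400,300),interpolation=cv2.INTER_CUBIC)
cv2.imwrite('pics/z2.png',np.hstack([f(c,230,240),f(b,330,200)]))
plan([(-15.5,.032,.036,.096)])"
```

```text
at 0.4502259144563723 0.2508580077022675 0.20730223312521584 -105.18246086149192 J [ 51.    5.4 -19.2  -0.  -65.4 -66.2]
phi -16 x 0.373 y -0.175 z 0.111 spin 0.01
```

View pics/z2.png

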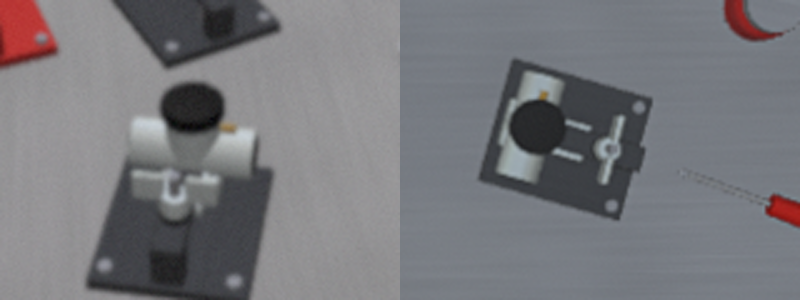

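The picture shows only the untouched jig (nut at about (609,149) in the crop): the call was refused, presumably because "spin" was missing.

drive_tool(rows=[{"x": 0.371,"y": -0.175,"z": 0,"spin": 0,"fingers": -1},{"x": 0.371,"y": -0.175,"z": 0,"spin": 0,"fingers": -1},{"x": 0.371,"y": -0.175,"z": 0,"spin": 0,"fingers": -1},{"x": 0.371,"y": -0.175,"z": 0,"spin": 0,"fingers": -1},{"x": 0.371,"y": -0.175,"z": 0,"spin": 0,"fingers": -1},{"x": 0.371,"y": -0.175,"z": 0,"spin": 0,"fingers": -1},{"x": 0.371,"y": -0.175,"z": 0,"spin": 0,"fingers": -1},{"x": 0.371,"y": -0.175,"z": 0,"spin": 0,"fingers": -1},{"x": 0.371,"y": -0.175,"z": 0.05,"spin": 0,"fingers": -1},{"x": 0.371,"y": -0.175,"z": 0.05,"spin": 0,"fingers": -1}], newtons=10)

```text
time_s: 2.7
tcp_pos: [0.5187, -0.1521, 0.1545]
eef_rot: [179.6, -0.1, -105.2]
contact_force: [-0.3, 0.4, 0.9]
gripper_width: 0.001
gripper_force: 0.0
```

```bash
python3 -c "
from g import *
c=snap('side','s3');b=snap('top','t3')
f=lambda i,x,y:cv2.resize(i['pixels'][y:y+120,x:x+160,::-1],(400,300),interpolation=cv2.INTER_CUBIC)
cv2.imwrite('pics/z3.png',np.hstack([f(c,230,240),f(b,330,200)]))
plan([(-15.5,.032,.036,.096)])"
```

```text
at 0.5217460940494256 -0.15259751537007335 0.1584066823738925 -105.16132976774581 J [  4.4  10.4 -20.    0.  -59.6 -19.6]
phi -16 x 0.002 y -0.000 z 0.062 spin 0.01
```

View pics/z3.png

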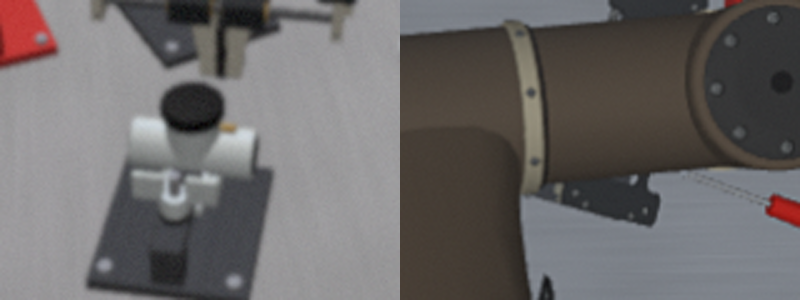

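drive_tool(rows=[{"x": 0.002,"y": 0,"z": 0.03,"spin": 0,"fingers": -1},{"x": 0.002,"y": 0,"z": 0.06,"spin": 0,"fingers": -1},{"x": 0.002,"y": 0,"z": 0.062,"spin": 0,"fingers": -1},{"x": 0.002,"y": 0,"z": 0.062,"spin": 0,"fingers": -1}])

```text
time_s: 3.3
tcp_pos: [0.5222, -0.155, 0.0974]
eef_rot: [-179.9, 0.0, -105.2]
contact_force: [0.1, -0.5, 0.2]
gripper_width: 0.0004
gripper_force: 0.0
```

```bash
python3 -c "
from g import *
plan([(-15.5,.012,.036,.096)]+[(-15.5-a,.012,.036,.096) for a in range(9,82,9)])"
```

```text
at 0.5222244044964349 -0.15502616223219595 0.09742336790593761 -105.22594222599038 J [  4.1  14.  -24.4   0.  -51.4 -19.4]
phi -16 x 0.020 y 0.001 z 0.001 spin 0.00
phi -24 x 0.026 y -0.000 z 0.001 spin 0.16
phi -34 x 0.032 y -0.001 z 0.001 spin 0.32
phi -42 x 0.037 y -0.000 z 0.001 spin 0.48
phi -52 x 0.043 y 0.001 z 0.001 spin 0.63
phi -60 x 0.049 y 0.003 z 0.001 spin 0.79
phi -70 x 0.054 y 0.006 z 0.001 spin 0.95
phi -78 x 0.058 y 0.010 z 0.001 spin 1.10
phi -88 x 0.062 y 0.015 z 0.001 spin 1.26
phi -96 x 0.065 y 0.020 z 0.001 spin 1.42
```

drive_tool(rows=[{"x": 0.012,"y": 0,"z": 0.001,"spin": 0,"fingers": -1},{"x": 0.02,"y": 0,"z": 0.001,"spin": 0,"fingers": -1},{"x": 0.026,"y": 0,"z": 0.001,"spin": 0.16,"fingers": -1},{"x": 0.032,"y": -0.001,"z": 0.001,"spin": 0.32,"fingers": -1},{"x": 0.037,"y": 0,"z": 0.001,"spin": 0.48,"fingers": -1},{"x": 0.043,"y": 0.001,"z": 0.001,"spin": 0.63,"fingers": -1},{"x": 0.049,"y": 0.003,"z": 0.001,"spin": 0.79,"fingers": -1},{"x": 0.054,"y": 0.006,"z": 0.001,"spin": 0.95,"fingers": -1},{"x": 0.058,"y": 0.01,"z": 0.001,"spin": 1.1,"fingers": -1},{"x": 0.058,"y": 0.01,"z": 0.001,"spin": 1.1,"fingers": -1}])

```text
time_s: 4.55
tcp_pos: [0.4956, -0.2092, 0.0949]
eef_rot: [-180.0, 0.0, -168.3]
contact_force: [-0.1, -0.0, 0.3]
gripper_width: 0.0002
gripper_force: 0.0
```

```bash
python3 -c "
from g import *
print(sensors.get_state()['contact_force'])
plan([(-78.5-a,.012,.036,.096) for a in range(9,82,9)])"
```

```text
[-0.11168176 -0.03497741  0.32694968]
at 0.49558446179529975 -0.2092410981587812 0.09490455372844264 -168.31936540940373 J [ -2.   13.6 -25.3   0.  -51.  -76.3]
phi -88 x 0.004 y -0.001 z -0.001 spin 0.16
phi -96 x 0.010 y -0.002 z -0.001 spin 0.32
phi -106 x 0.016 y -0.001 z -0.001 spin 0.47
phi -114 x 0.022 y 0.000 z -0.001 spin 0.63
phi -124 x 0.028 y 0.002 z -0.001 spin 0.79
phi -132 x 0.033 y 0.006 z -0.001 spin 0.95
phi -142 x 0.037 y 0.009 z -0.001 spin 1.10
phi -150 x 0.041 y 0.014 z -0.001 spin 1.26
phi -160 x 0.044 y 0.019 z -0.001 spin 1.42
```

```bash
python3 -c "
from g import *
c=snap('side','s4')
cv2.imwrite('pics/z4.png',cv2.resize(c['pixels'][265:355,250:370,::-1],(640,480),interpolation=cv2.INTER_CUBIC))"
```

```text
(no output)
```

View pics/z4.png

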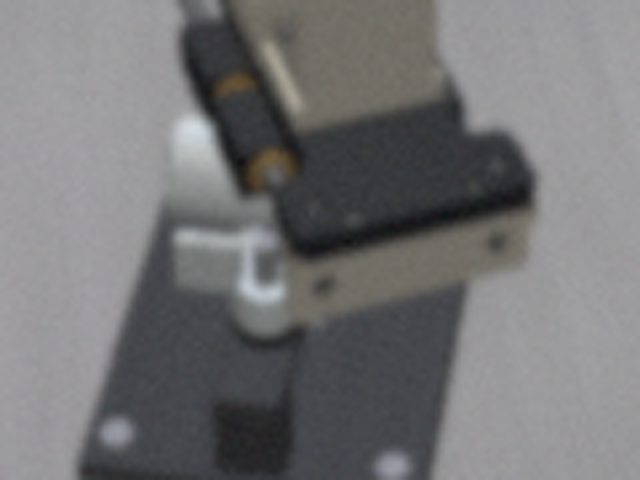

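```bash
python3 -c "
from g import *
import pickle
c=pickle.load(open('s4.pkl','rb'))
def z4(p): u,v=proj(c,p); return round((u-250)*5.333),round((v-265)*5.333)
for f in(-15.5,-78.5):
  for sgn in(1,-1):
    q=np.radians(f);d=sgn*.034*np.array([np.cos(q),np.sin(q)])
    print(f,sgn,'bot',z4([*(N+d),.0668]),'top',z4([*(N+d),.0928]))
print('hub base',z4([*N,.059]),'tcp',z4([.4956,-.2092,.0949]),'tip',z4([.4956,-.2092,.076]))
R_=rot([180,0,-168.3])
for x in(-.039,.039):
  for y in(-.0965,.0965): print('body',z4(np.array([.4956,-.2092,.0949])+R_@[x,y,-.047]))
"
```

```text
-15.5 1 bot (357, 298) top (357, 247)
-15.5 -1 bot (175, 281) top (172, 229)
-78.5 1 bot (294, 354) top (293, 302)
-78.5 -1 bot (239, 228) top (237, 177)
hub base (266, 305) tcp (323, 295) tip (324, 333)
body (533, 366)
body (339, 5)
body (300, 428)
body (137, 50)
```

```bash
python3 -c "
import cv2,numpy as np
a=cv2.imread('pics/side1.png',0)[300:330,278:304].astype(int);b=cv2.imread('pics/s4.png',0)[300:330,278:304].astype(int)
d=cv2.blur(np.abs(a-b).astype(np.float32),(2,2))
for r in d[::2,::2]: print(' '.join('%3d'%v for v in r))
print()
for r in b[::2,::2]: print(' '.join('%3d'%v for v in r))
"
```

```text
7   9   7   8  10   7   8   5  30  79  62  41  47
  7   6   7   6   7   6   7   7  15  50  39  26  48
  6   5   6   3   6  10   6   6   5   3   4   3  46
  7   4   5   5   4   4   5   6   5   5   6   6  38
  4   3   5   7   9   6   6   5   7   6   5   5  14
  6   5   6   9   9   8  10  10   9  12  11   7   5
  5   3   3   8   7   6   7   7   6   9   6   7   6
  3   3   4   9   7   5   7   9   6   8   7   3   9
  5   5   6   4   6   7   6   5   6   7   6   5  18
  4   3   7   5   6   7   6  11   6   9   7   8  12
  4   4   4   5   3   4   5   5   7   9  11  11   6
  5   5   5   4   3   4   6   4   6   6   6   7   6
  5   4   3   5   3   3   2   4   4   6   6   5   6
  2   3   5   3   4   5   6   3   3   7   7   6   9
  7   3   4   3   3   2   2   3   2   2   4   4   6

154 146 138 139 141 142 144 138  85  44  66  59  62
151 127 124 125 127 130 131 135 114  94 107  92  53
151 105 103 107 112 114 113 120 120 119 124 108  48
141  85  80  88  93  92  95  96 105 109 115 102  56
120  74 100 149 150 134 129 116 127 152 149 121  74
103  73 110 155 159 157 166 168 167 179 160 144  96
 83  70  92 120 119 121 128 132 131 168 118 100  87
 75  71  85 119 117 117 119 119 124 167 101  85 106
 73  66  84 113 118 115 117 118 130 175 105  91 120
 69  70  80  99 107 108 111 117 144 195 153 144 158
 67  72  70  74  78  80  82  92 120 169 188 188 169
 72  69  71  71  69  71  77  81 103 120 137 136 127
 70  69  75  71  72  69  68  69  92 115 124 124 120
 71  71  72  70  73  71  77  67  63  96 114 118 105
 70  69  69  71  70  72  70  70  61  50  62  65  53
```

```bash
python3 -c "
from g import *
import pickle
c=pickle.load(open('s3.pkl','rb'))
Rm=rot([180,0,-105.2]);T=np.array([.5205,-.1525,.1565])
for o in([0,0,0],[0,0,.019],[0,.021,.019],[0,-.021,.019],[.0095,0,.019],[-.0095,0,.019]):
  u,v=proj(c,T+Rm@np.array(o)); print(o,round(u,1),round(v,1),'z3',round((u-230)*2.5),round((v-240)*2.5))
cv2.imwrite('pics/z5.png',cv2.resize(c['pixels'][200:290,270:390,::-1],(640,480),interpolation=cv2.INTER_CUBIC))
"
```

```text
[0, 0, 0] 319.7 274.7 z3 224 87
[0, 0, 0.019] 319.7 282.2 z3 224 106
[0, 0.021, 0.019] 309.0 281.3 z3 197 103
[0, -0.021, 0.019] 330.5 283.2 z3 251 108
[0.0095, 0, 0.019] 319.1 285.5 z3 223 114
[-0.0095, 0, 0.019] 320.4 279.1 z3 226 98
```

View pics/z5.png

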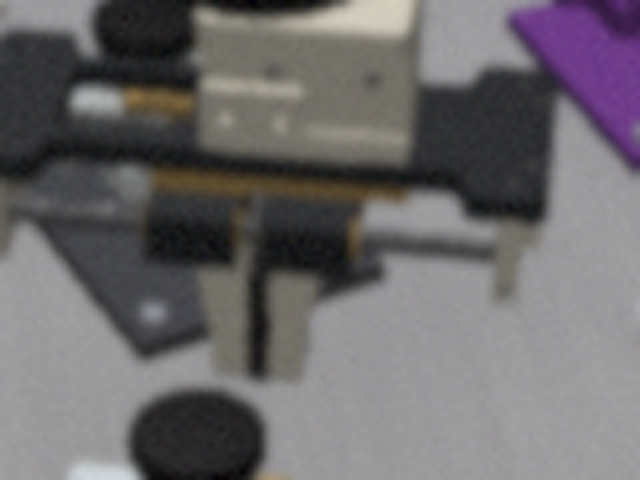

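```bash
python3 -c "
from g import *
import pickle
c=pickle.load(open('side1.pkl','rb'))
Rm=rot([180,0,-15.35]);T=np.array([.1785,.6505,.2066])
for o in([0,0,0],[0,.044,.019],[0,-.044,.019],[0,.065,.019],[0,-.065,.019],[0,.0965,-.047],[0,-.0965,-.047]):
  print(o,np.round(proj(c,T+Rm@np.array(o)),1))
cv2.imwrite('pics/z6.png',cv2.resize(c['pixels'][20:125,105:245,::-1],(640,480),interpolation=cv2.INTER_CUBIC))
plan([(-15.5,.032,.036,.096)])
"
```

```text
[0, 0, 0] [173.2 102.7]
[0, 0.044, 0.019] [168.9 114.2]
[0, -0.044, 0.019] [179.5 103.4]
[0, 0.065, 0.019] [166.2 116.9]
[0, -0.065, 0.019] [181.9 101. ]
[0, 0.0965, -0.047] [157.7  99. ]
[0, -0.0965, -0.047] [182.   76.9]
at 0.4958722708113769 -0.20907308416498854 0.09489417172636894 -168.1773096756159 J [ -2.   13.6 -25.3   0.  -51.  -76.2]
phi -16 x -0.036 y 0.048 z -0.001 spin -1.09
```

View pics/z6.png

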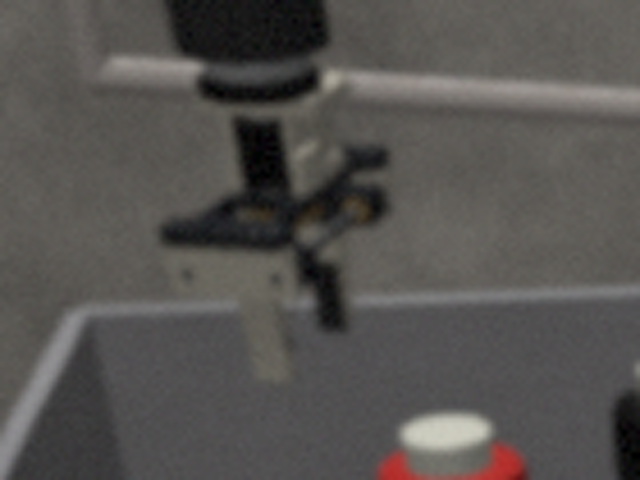

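The tips appear about 37 mm higher than the reported TCP says (both in the start picture, tip at (164,103), and above the jig), which explains the stroke in the air; I return and go lower, checking with the camera.

drive_tool(rows=[{"x": -0.036,"y": 0.048,"z": -0.001,"spin": -1.09,"fingers": -1},{"x": -0.036,"y": 0.048,"z": -0.001,"spin": -1.09,"fingers": -1},{"x": -0.036,"y": 0.048,"z": -0.001,"spin": -1.09,"fingers": -1},{"x": -0.036,"y": 0.048,"z": -0.001,"spin": -1.09,"fingers": -1},{"x": -0.036,"y": 0.048,"z": -0.001,"spin": -1.09,"fingers": -1},{"x": -0.036,"y": 0.048,"z": -0.001,"spin": -1.09,"fingers": -1},{"x": -0.036,"y": 0.048,"z": -0.001,"spin": -1.09,"fingers": -1},{"x": -0.036,"y": 0.048,"z": 0.012,"spin": -1.09,"fingers": -1},{"x": -0.036,"y": 0.048,"z": 0.024,"spin": -1.09,"fingers": -1},{"x": -0.036,"y": 0.048,"z": 0.024,"spin": -1.09,"fingers": -1}])

```text
time_s: 5.85
tcp_pos: [0.5202, -0.1543, 0.0688]
eef_rot: [179.8, -0.0, -105.9]
contact_force: [-0.3, 0.0, 0.5]
gripper_width: 0.0003
gripper_force: 0.0
```

```bash
python3 -c "
from g import *
c=snap('side','s5');s=sensors.get_state();print(s['contact_force'])
Rm=rot(s['eef_rot']);T=np.array(s['tcp_pos'])
def z(p): u,v=proj(c,p); return round((u-260)*5.333),round((v-230)*5.333)
for dz in(0,.037):
  print(dz,[z(T+Rm@np.array(o)+[0,0,dz]) for o in([.0095,.02,.019],[.0095,-.02,.019],[.039,-.0965,-.047])])
cv2.imwrite('pics/z7.png',cv2.resize(c['pixels'][230:350,260:400,::-1],(747,640))[:600])
plan([(-15.5,.032,.036,.058)])"
```

```text
[-0.17700489  0.0333736  -0.19113464]
0 [(264, 468), (369, 479), (577, 426)]
0.037 [(263, 396), (370, 407), (583, 348)]
at 0.52078897820422 -0.15431608639533015 0.0695511905266695 -105.89892838781199 J [  4.2  15.9 -26.2   0.  -48.  -20.1]
phi -16 x 0.000 y -0.001 z 0.012 spin -0.01
```

View pics/z7.png

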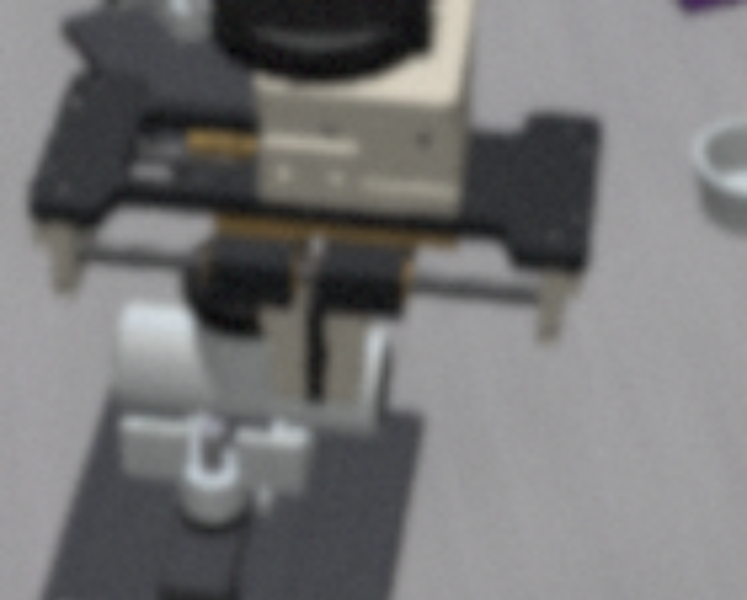

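The tips' lower edge is at (270–362, 398), matching a +37 mm offset. Go 12 mm lower, then stroke.

drive_tool(rows=[{"x": 0,"y": 0,"z": 0.012,"spin": 0,"fingers": -1},{"x": 0,"y": 0,"z": 0.012,"spin": 0,"fingers": -1},{"x": 0.01,"y": 0,"z": 0.012,"spin": 0,"fingers": -1},{"x": 0.02,"y": 0,"z": 0.012,"spin": 0,"fingers": -1},{"x": 0.026,"y": 0,"z": 0.012,"spin": 0.16,"fingers": -1},{"x": 0.032,"y": -0.001,"z": 0.012,"spin": 0.32,"fingers": -1}])

```text
time_s: 6.65
tcp_pos: [0.5145, -0.1859, 0.0589]
eef_rot: [-179.9, 0.1, -124.5]
contact_force: [1.6, 2.1, -2.3]
gripper_width: 0.0003
gripper_force: 1.4
```

```bash
python3 -c "
from g import *
c=snap('side','s6')
cv2.imwrite('pics/z8.png',cv2.resize(c['pixels'][265:355,250:370,::-1],(640,480),interpolation=cv2.INTER_CUBIC))
plan([(-33.5-a,.012,.036,.058) for a in range(9,91,9)])"
```

```text
at 0.5141969477363009 -0.18629241381694955 0.058832155650528906 -124.97680033656806 J [  0.6  16.9 -26.5  -0.  -46.5 -35.6]
phi -42 x 0.005 y -0.002 z 0.001 spin 0.13
phi -52 x 0.011 y -0.002 z 0.001 spin 0.29
phi -60 x 0.017 y -0.002 z 0.001 spin 0.45
phi -70 x 0.023 y -0.001 z 0.001 spin 0.60
phi -78 x 0.028 y 0.001 z 0.001 spin 0.76
phi -88 x 0.033 y 0.004 z 0.001 spin 0.92
phi -96 x 0.038 y 0.008 z 0.001 spin 1.07
phi -106 x 0.042 y 0.012 z 0.001 spin 1.23
phi -114 x 0.045 y 0.017 z 0.001 spin 1.39
phi -124 x 0.048 y 0.023 z 0.001 spin 1.55
```

View pics/z8.png

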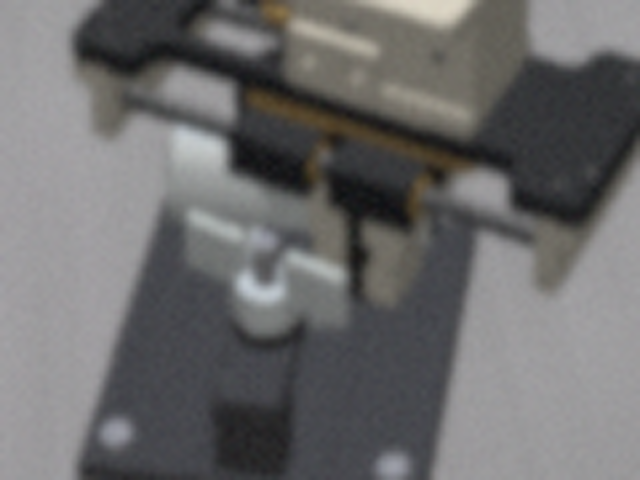

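The finger bears on the right wing (its tip now at (350,290)) and the nut turns. That was the tenth picture; from here I go by force and image code.

drive_tool(rows=[{"x": 0.005,"y": -0.002,"z": 0.001,"spin": 0.13,"fingers": -1},{"x": 0.011,"y": -0.002,"z": 0.001,"spin": 0.29,"fingers": -1},{"x": 0.017,"y": -0.002,"z": 0.001,"spin": 0.45,"fingers": -1},{"x": 0.023,"y": -0.001,"z": 0.001,"spin": 0.6,"fingers": -1},{"x": 0.028,"y": 0.001,"z": 0.001,"spin": 0.76,"fingers": -1},{"x": 0.033,"y": 0.004,"z": 0.001,"spin": 0.92,"fingers": -1},{"x": 0.038,"y": 0.008,"z": 0.001,"spin": 1.07,"fingers": -1},{"x": 0.042,"y": 0.012,"z": 0.001,"spin": 1.23,"fingers": -1},{"x": 0.045,"y": 0.017,"z": 0.001,"spin": 1.39,"fingers": -1},{"x": 0.048,"y": 0.023,"z": 0.001,"spin": 1.55,"fingers": -1}])

```text
time_s: 7.95
tcp_pos: [0.4683, -0.2127, 0.0579]
eef_rot: [180.0, 0.1, 146.8]
contact_force: [3.1, -1.0, -1.4]
gripper_width: 0.0005
gripper_force: 1.3
```

```bash
python3 -c "
from g import *
plan([(-123.5-a,.012,.036,.058) for a in range(9,46,9)]+[(-159.5,.027,.036,.058)])"
```

```text
at 0.46830230977123083 -0.21271880246618521 0.057890627060186904 146.82173261599675 J [  -2.5   14.2  -30.6    0.   -45.  -120.7]
phi -132 x 0.006 y -0.001 z -0.000 spin 0.16
phi -142 x 0.012 y -0.002 z -0.000 spin 0.32
phi -150 x 0.018 y -0.001 z -0.000 spin 0.48
phi -160 x 0.024 y 0.000 z -0.000 spin 0.63
phi -168 x 0.029 y 0.002 z -0.000 spin 0.79
phi -160 x 0.012 y -0.009 z -0.000 spin 0.63
```

drive_tool(rows=[{"x": 0.006,"y": -0.001,"z": 0,"spin": 0.16,"fingers": -1},{"x": 0.012,"y": -0.002,"z": 0,"spin": 0.32,"fingers": -1},{"x": 0.018,"y": -0.001,"z": 0,"spin": 0.48,"fingers": -1},{"x": 0.024,"y": 0,"z": 0,"spin": 0.63,"fingers": -1},{"x": 0.024,"y": 0,"z": 0,"spin": 0.63,"fingers": -1},{"x": 0.012,"y": -0.009,"z": 0,"spin": 0.63,"fingers": -1},{"x": 0.012,"y": -0.009,"z": -0.03,"spin": 0.63,"fingers": -1},{"x": 0.012,"y": -0.009,"z": -0.06,"spin": 0.63,"fingers": -1}])

```text
time_s: 8.95
tcp_pos: [0.4524, -0.2141, 0.1178]
eef_rot: [-179.9, -0.0, 111.1]
contact_force: [0.8, -0.0, 0.4]
gripper_width: 0.0005
gripper_force: 0.0
```

```bash
python3 -c "
from g import *
plan([(20.5,.032,.036,.118),(20.5,.032,.036,.058)])"
```

```text
at 0.45240622979450795 -0.21409037835126518 0.11777901220547339 111.05304699016634 J [  -2.8    8.8  -28.1    0.   -53.2 -156.2]
phi 20 x 0.058 y 0.074 z -0.000 spin -3.13
phi 20 x 0.058 y 0.074 z 0.060 spin -3.13
```

```bash
python3 -c "
from g import *
plan([(-16.8,.037,.035,.118)])"
```

```text
at 0.45240622979450795 -0.21409037835126518 0.11777901220547339 111.05304699016634 J [  -2.8    8.8  -28.1    0.   -53.2 -156.2]
phi -17 x 0.034 y 0.088 z -0.000 spin -2.48
```

drive_tool(rows=[{"x": 0,"y": 0,"z": 0,"spin": -1.6,"fingers": -1},{"x": 0,"y": 0,"z": 0,"spin": -1.6,"fingers": -1},{"x": 0,"y": 0,"z": 0,"spin": -1.6,"fingers": -1},{"x": 0,"y": 0,"z": 0,"spin": -1.6,"fingers": -1},{"x": 0,"y": 0,"z": 0,"spin": -1.6,"fingers": -1},{"x": 0,"y": 0,"z": 0,"spin": -1.6,"fingers": -1},{"x": 0,"y": 0,"z": 0,"spin": -1.6,"fingers": -1},{"x": 0,"y": 0,"z": 0,"spin": -1.6,"fingers": -1},{"x": 0,"y": 0,"z": 0,"spin": -1.6,"fingers": -1}])

```text
time_s: 10.07
tcp_pos: [0.4527, -0.214, 0.1173]
eef_rot: [180.0, -0.0, -157.0]
contact_force: [-0.4, -0.8, 0.2]
gripper_width: 0.0005
gripper_force: 0.0
```

```bash
python3 -c "
from g import *
plan([(-16.8,.037,.035,.118)])"
```

```text
at 0.45269486055657476 -0.21397274858768897 0.11732277329758338 -157.00177163236037 J [ -2.8   8.8 -28.1  -0.  -53.1 -64.2]
phi -17 x -0.089 y 0.031 z -0.001 spin -0.88
```

drive_tool(rows=[{"x": -0.089,"y": 0.031,"z": 0,"spin": -0.88,"fingers": -1},{"x": -0.089,"y": 0.031,"z": 0,"spin": -0.88,"fingers": -1},{"x": -0.089,"y": 0.031,"z": 0,"spin": -0.88,"fingers": -1},{"x": -0.089,"y": 0.031,"z": 0,"spin": -0.88,"fingers": -1},{"x": -0.089,"y": 0.031,"z": 0,"spin": -0.88,"fingers": -1},{"x": -0.089,"y": 0.031,"z": 0,"spin": -0.88,"fingers": -1},{"x": -0.089,"y": 0.031,"z": 0.015,"spin": -0.88,"fingers": -1},{"x": -0.089,"y": 0.031,"z": 0.015,"spin": -0.88,"fingers": -1}])

```text
time_s: 11.08
tcp_pos: [0.5216, -0.1505, 0.1007]
eef_rot: [179.8, -0.0, -107.1]
contact_force: [-0.4, 0.2, -0.2]
gripper_width: 0.0006
gripper_force: 0.0
```

```bash
python3 -c "
from g import *
c=snap('side','s7')
import pickle
plan([(-16.8,.037,.035,.058)])
# check wing angle: render the nut's two wing outlines for each phi; compare gradient-free brightness of top edges
g=cv2.GaussianBlur(cv2.cvtColor(c['pixels'],cv2.COLOR_RGB2GRAY),(3,3),0).astype(float)
for f in range(-10,56,5):
  q=np.radians(f);e=np.array([np.cos(q),np.sin(q)]);z=.0892+.005*((f+106.8)/360)
  v=[]
  for sg in(1,-1):
    a=[];b=[]
    for t in np.linspace(.018,.033,8):
      for zz,l in((z,a),(z+.006,b)):
        u=proj(c,[*(N+sg*t*e),zz]);l.append(cv2.getRectSubPix(g.astype(np.float32),(1,1),u)[0,0])
    v+=[np.mean(a),np.mean(a)-np.mean(b)]
  print(f,np.round(v,0))
"
```

```text
at 0.522158634891585 -0.15047499818876578 0.10137886740965585 -107.07152883835907 J [  4.6  13.8 -24.1  -0.  -52.3 -21.7]
phi -17 x 0.000 y -0.000 z 0.043 spin -0.00
-10 [127. -20.  74.  -1.]
-5 [134. -16.  78.   6.]
0 [143.  -4.  89.  17.]
5 [152.  12. 108.  35.]
10 [154.  21. 132.  54.]
15 [148.  17. 151.  59.]
20 [139.   9. 156.  42.]
25 [132.   3. 147.   9.]
30 [127.   3. 135. -18.]
35 [123.   4. 125. -27.]
40 [119.   2. 119. -25.]
45 [117.   1. 117. -18.]
50 [117.   0. 116. -12.]
55 [116.  -1. 119.  -7.]
```

The wing lies at about 15° as expected, so the spot is clear: descend and push.

drive_tool(rows=[{"x": 0,"y": 0,"z": 0.02,"spin": 0,"fingers": -1},{"x": 0,"y": 0,"z": 0.042,"spin": 0,"fingers": -1},{"x": 0,"y": 0,"z": 0.042,"spin": 0,"fingers": -1},{"x": 0.007,"y": 0,"z": 0.042,"spin": 0,"fingers": -1},{"x": 0.014,"y": 0,"z": 0.042,"spin": 0,"fingers": -1},{"x": 0.02,"y": 0,"z": 0.042,"spin": 0,"fingers": -1},{"x": 0.025,"y": 0,"z": 0.042,"spin": 0,"fingers": -1}])

```text
time_s: 12.0
tcp_pos: [0.5159, -0.1747, 0.061]
eef_rot: [-179.9, 0.0, -107.0]
contact_force: [2.5, 3.1, 1.0]
gripper_width: 0.0008
gripper_force: 1.4
```

```bash
python3 -c "
from g import *
plan([(-16.8-a,.012,.035,.058) for a in range(8,73,8)])"
```

```text
at 0.515929434250894 -0.17466005363429798 0.060996700405267196 -107.03159999747784 J [  1.9  16.5 -26.6   0.  -46.7 -18.9]
phi -25 x 0.005 y -0.000 z 0.003 spin 0.14
phi -33 x 0.010 y -0.001 z 0.003 spin 0.28
phi -41 x 0.015 y -0.001 z 0.003 spin 0.41
phi -49 x 0.020 y -0.000 z 0.003 spin 0.55
phi -57 x 0.025 y 0.001 z 0.003 spin 0.69
phi -65 x 0.030 y 0.004 z 0.003 spin 0.83
phi -73 x 0.034 y 0.006 z 0.003 spin 0.97
phi -81 x 0.038 y 0.010 z 0.003 spin 1.11
phi -89 x 0.042 y 0.014 z 0.003 spin 1.25
```

drive_tool(rows=[{"x": 0.005,"y": 0,"z": 0.003,"spin": 0.14,"fingers": -1},{"x": 0.01,"y": -0.001,"z": 0.003,"spin": 0.28,"fingers": -1},{"x": 0.015,"y": -0.001,"z": 0.003,"spin": 0.41,"fingers": -1},{"x": 0.02,"y": 0,"z": 0.003,"spin": 0.55,"fingers": -1},{"x": 0.025,"y": 0.001,"z": 0.003,"spin": 0.69,"fingers": -1},{"x": 0.03,"y": 0.004,"z": 0.003,"spin": 0.83,"fingers": -1},{"x": 0.034,"y": 0.006,"z": 0.003,"spin": 0.97,"fingers": -1},{"x": 0.038,"y": 0.01,"z": 0.003,"spin": 1.11,"fingers": -1},{"x": 0.038,"y": 0.01,"z": 0.003,"spin": 1.11,"fingers": -1}])

```text
time_s: 13.12
tcp_pos: [0.4947, -0.2081, 0.0575]
eef_rot: [-180.0, -0.0, -170.6]
contact_force: [2.3, -1.8, -1.1]
gripper_width: 0.0003
gripper_force: 0.9
```

```bash
python3 -c "
from g import *
plan([(-80.5-a,.012,.035,.058) for a in range(5,41,5)])"
```

```text
at 0.4946635655319789 -0.20806425855082622 0.05750730510581489 -170.5898145513706 J [ -1.9  16.2 -27.8   0.  -46.  -78.7]
phi -86 x 0.002 y -0.001 z -0.000 spin 0.09
phi -90 x 0.005 y -0.002 z -0.000 spin 0.17
phi -96 x 0.009 y -0.002 z -0.000 spin 0.26
phi -100 x 0.012 y -0.002 z -0.000 spin 0.35
phi -106 x 0.015 y -0.002 z -0.000 spin 0.43
phi -110 x 0.018 y -0.002 z -0.000 spin 0.52
phi -116 x 0.021 y -0.001 z -0.000 spin 0.61
phi -120 x 0.024 y 0.000 z -0.000 spin 0.70
```

Now slowly to -100, then in small steps watching the force.

drive_tool(rows=[{"x": 0.002,"y": -0.001,"z": 0,"spin": 0.09,"fingers": -1},{"x": 0.005,"y": -0.002,"z": 0,"spin": 0.17,"fingers": -1},{"x": 0.009,"y": -0.002,"z": 0,"spin": 0.26,"fingers": -1},{"x": 0.012,"y": -0.002,"z": 0,"spin": 0.35,"fingers": -1},{"x": 0.012,"y": -0.002,"z": 0,"spin": 0.35,"fingers": -1}])

```text
time_s: 13.75
tcp_pos: [0.4835, -0.2118, 0.0575]
eef_rot: [-180.0, 0.0, 169.5]
contact_force: [2.7, -2.0, -2.2]
gripper_width: 0.0003
gripper_force: 1.2
```

```bash
python3 -c "
from g import *
plan([(-100.5-a,.012,.035,.058) for a in range(3,25,3)])"
```

```text
at 0.48346526968678993 -0.21180360838674894 0.05752605247343335 169.52113335001832 J [ -2.3  15.4 -28.9   0.  -45.6 -98.2]
phi -104 x 0.002 y -0.001 z -0.000 spin 0.05
phi -106 x 0.004 y -0.002 z -0.000 spin 0.11
phi -110 x 0.006 y -0.002 z -0.000 spin 0.16
phi -112 x 0.007 y -0.002 z -0.000 spin 0.21
phi -116 x 0.009 y -0.003 z -0.000 spin 0.26
phi -118 x 0.011 y -0.003 z -0.000 spin 0.31
phi -122 x 0.013 y -0.003 z -0.000 spin 0.37
phi -124 x 0.015 y -0.002 z -0.000 spin 0.42
```

drive_tool(rows=[{"x": 0.002,"y": -0.001,"z": 0,"spin": 0.05,"fingers": -1},{"x": 0.004,"y": -0.002,"z": 0,"spin": 0.11,"fingers": -1},{"x": 0.006,"y": -0.002,"z": 0,"spin": 0.16,"fingers": -1},{"x": 0.006,"y": -0.002,"z": 0,"spin": 0.16,"fingers": -1}])

```text
time_s: 14.25
tcp_pos: [0.4794, -0.2126, 0.058]
eef_rot: [180.0, 0.2, 160.4]
contact_force: [8.7, -2.9, -4.9]
gripper_width: 0.0006
gripper_force: 3.8
```

drive_tool(rows=[{"x": 0.002,"y": 0,"z": 0,"spin": 0.05,"fingers": -1},{"x": 0.002,"y": 0,"z": 0,"spin": 0.05,"fingers": -1}])

```text
time_s: 14.5
tcp_pos: [0.4777, -0.2125, 0.0581]
eef_rot: [180.0, 0.2, 157.6]
contact_force: [7.7, -6.1, -5.6]
gripper_width: 0.0008
gripper_force: 4.5
```

It resists, force rising. Back off, lift, and move clear for a check.

drive_tool(rows=[{"x": -0.005,"y": 0,"z": 0,"spin": 0,"fingers": -1},{"x": -0.018,"y": -0.006,"z": 0,"spin": 0,"fingers": -1},{"x": -0.018,"y": -0.006,"z": -0.05,"spin": 0,"fingers": -1},{"x": -0.018,"y": -0.006,"z": -0.1,"spin": 0,"fingers": -1},{"x": -0.018,"y": -0.15,"z": -0.12,"spin": 0,"fingers": -1},{"x": -0.1,"y": 0.2,"z": -0.15,"spin": 0,"fingers": -1},{"x": -0.1,"y": 0.2,"z": -0.15,"spin": 0,"fingers": -1},{"x": -0.1,"y": 0.2,"z": -0.15,"spin": 0,"fingers": -1},{"x": -0.1,"y": 0.2,"z": -0.15,"spin": 0,"fingers": -1},{"x": -0.1,"y": 0.2,"z": -0.15,"spin": 0,"fingers": -1}])

```text
time_s: 15.75
tcp_pos: [0.6462, -0.064, 0.2072]
eef_rot: [-180.0, -0.1, 157.5]
contact_force: [0.7, -0.8, -0.5]
gripper_width: 0.0007
gripper_force: 0.0
```

```bash
python3 -c "
from g import *
c=snap('side','s9');print(sensors.get_state()['tcp_pos'],sensors.get_state()['contact_force'])
g=cv2.GaussianBlur(cv2.cvtColor(c['pixels'],cv2.COLOR_RGB2GRAY),(3,3),0).astype(np.float32)
for f in range(-130,-84,3):
  q=np.radians(f);e=np.array([np.cos(q),np.sin(q)]);v=[]
  for z in(.089,):
   for sg in(1,-1):
    v.append(np.mean([cv2.getRectSubPix(g,(1,1),proj(c,[*(N+sg*t*e),z]))[0,0] for t in np.linspace(.016,.033,10)]))
  print(f,np.round(v))
a=cv2.cvtColor(cv2.imread('pics/side1.png'),cv2.COLOR_BGR2GRAY)[285:345,280:315]
d=cv2.absdiff(cv2.imread('pics/side1.png'),cv2.imread('pics/s9.png')).max(2);d=cv2.blur(d,(3,3))
n,_,st,_=cv2.connectedComponentsWithStats((d>30).astype(np.uint8))
print([list(map(int,s)) for s in st[1:] if s[4]>15])
"
```

```text
[ 0.64811977 -0.06217652  0.20730482] [3.12393233 1.32890896 1.78444924]
-130 [105. 112.]
-127 [117. 113.]
-124 [131. 115.]
-121 [144. 119.]
-118 [156. 126.]
-115 [166. 136.]
-112 [174. 147.]
-109 [177. 157.]
-106 [171. 162.]
-103 [158. 158.]
-100 [144. 150.]
-97 [135. 140.]
-94 [134. 133.]
-91 [140. 131.]
-88 [145. 131.]
-85 [150. 131.]
[[0, 0, 111, 261, 18305], [137, 0, 40, 43, 1402], [307, 0, 118, 61, 4170], [140, 46, 50, 46, 887], [349, 60, 67, 158, 6744], [0, 229, 72, 60, 649], [37, 261, 8, 6, 30], [299, 300, 5, 9, 30], [282, 307, 13, 12, 111], [303, 310, 10, 12, 72], [294, 320, 6, 12, 35]]
```

```bash
python3 -c "
from plant import sensors,r
print(sensors.get_state()['contact_force']);print(r.close_job())"
```

```text
[3.12393233 1.32890896 1.78444924]
the job is handed in; nothing more can be done
None
```

The loose wing nut is down on its washer: two one-wing strokes turned it clockwise until it resisted at about 10 N, its wings now lie along the jig's y, the tight jig was never approached, and I handed the job in at about 16 s. The first stroke passed over the nut because the fingertips sit about 37 mm higher than the reported TCP implies, and the wrist read about 4 N at hand-in with the tool well above the bench.

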